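Uncover the fly cup and set the gas

ROBOT

A 6-joint arm with a two-finger parallel gripper is mounted at the origin on the work surface. World frame = base frame: x ahead of the robot, y to its left, z up, the work surface at z = 0. Lengths are in m, angles in rad, forces in N, time in s.
With the tool pointing down it reaches from about 0.35 to 0.85 m from the base axis. Payload 8.1 kg.
Tool frame: the origin (TCP) lies between the finger pads; the fingertips stand 19 mm ahead of it and the grasp point (between the pads) is the TCP; z points along the fingers, y is the line along which they close (so a half turn about z gives the same grasp; the last joint's range is limited). The gripper opens to 85 mm and grips with 20 to 120 N. Pads are 22 mm wide; open, the fingers measure 114 mm over their backs; the gripper's body (76 mm by 85 mm) begins 54 mm behind the grasp point. The pads swing forward as they close: fully open they stand 13 mm farther back than shut.
Start: joints at [1.197, 0.13, 1.488, -0, 1.523, -0.085], TCP at [0.171, 0.575, 0.25] pointing down, gripper open.
Joint ranges: [-2.96, 2.96], [-0.89, 2.26], [0.02, 2.5], [-1.34, 4.48], [0, 2.73], [-2.66, 2.66]. Speed limits (rad/s): [2.39, 2.39, 2.79, 3.14, 3.14, 3.14].

INTERFACE

Orientations are given as a unit quaternion [w, x, y, z].
In Python, from bench import ctrl, optics gives the robot as it stands. The module is installed in compiled form; this text tells all that it offers.
- The arm moves only by the tool drive_tool, never from a script. Its argument "commands" is one flat list of numbers, 4 for each row, row after row: the shift along the world's x, y, z in m, then the turn about the world's z in degrees. A call has 1 to 5 rows; each row shifts and turns the commanded pose from where the row before left it; what a row does not reach is not made up. A row lasts 1/8 s, in which the tool goes at most 62.5 mm and 10.7 degrees, less where a joint would pass 70% of its speed; a pose out of reach is approached as far as the arm can. A call is refused whole if a number of a shift passes 0.0625 or a number of a turn 10.7, either way. A call with a gripper value outside its range is refused whole. "jaw" is the closure, from -1 (fully open) to 1 (shut), set as the call begins (left out, the last holds). The fingers move at their own pace and stop on an object; "grip_force" is the grip in N (left out, the last holds). Time passes only in rows, so rows that do not move let the fingers close. It gives the time, the measured TCP pose, the force, the opening and the grip force at its end, in the units of the state.
- ctrl.get_state(): the state, without advancing time (a new reading comes with each control period).
- optics.get_image(name): name is "scene" or "top" or "wrist"; returns a dict with "pixels" (480x640x3 uint8, red, green, blue), "fov_y" (degrees; the focal length in pixels is half the picture's height over the tangent of half this angle, whatever the lens; pixels are square), "cx", "cy" (the principal point, pixels), "world_from_camera" (4x4, takes a point from camera to world coordinates). Camera axes: x right, y down, z forward; pixel columns grow to the right and rows downward; lengths in m; the calibration is good to about 2 mm. The wrist camera is an equidistant fisheye: a pixel r from the principal point sees the ray r / f radians off the axis. A picture is of the moment at which its call begins. There is no depth.
- ctrl.hand_in(): hands the job in; it is judged then, once.
Trained networks look in a picture, given as the dict that the camera call returned (one of the last four; its "shot" number tells which), for a name from the list of things; names that differ only in an ending like _2 or _b are one class to them, and where a whole thing is asked for, a point or a joint stands for the part that bears it (a point fixed in the world has none). Each returns a list of dicts, best first, with "p" (0 to 1); they miss things now and then, are a little off and sometimes report something else, mostly with a low value. They report only what shows in the picture. A call takes as long as a camera call. They do not tell look-alikes from the thing itself.
- optics.silhouettes(picture, target): "region" (480x640 bool, what is visible of it) and "extent" ([left, top, width, height] in pixels, round what is visible of it).
The state is a dict: "time": time; "joints": joint angles; "qd": joint speeds; "joint_torque": joint torques, N m; "position": TCP position; "ee_rot": TCP orientation; "contact_force": force on the tool from outside, world axes, zero at the start; "moment": the same for the moment, N m; "gripper_width": finger opening in m; "grip_force": force on a finger pad.
Only numpy, scipy, OpenCV 4.12 (cv2) and the standard library are available. Lean on these libraries where they do the work, as an engineer would, in place of code of your own. Each camera call takes 0.05 s, during which the arm holds its last target. There are 200 camera calls.

TASK

The flies in the small upside-down cup on the gas pad are ready to be put to sleep. Lift the grey cover straight off the cup, leaving the cup flat on the pad where it is so that no fly escapes, and set the cover down gently, mouth down, in the empty white card tray. Then turn the gas handwheel so that the pointer on its rim lines up with the white clip on the far edge of the housing, take your hand away, and leave the other things on the bench as they are.

Things in the scene. Friction and masses are not known exactly. Their poses are not given: they have to be found in the camera images.
- gas_valve: Fixed round grey valve housing, 190 mm across, 50 mm high, with a low brass hose nozzle on its near side (-x of its own frame, reaching 40 mm beyond the edge, 22 mm above the bench). Origin: centre of its underside, on the vertical axis of the wheel. It stands on the left or the right of the tray.
- gas_wheel (a joint): Angle in rad of the bare metal disc handwheel on the housing (132 mm across, 62 to 74 mm above the bench, steel hub to 82 mm). Grows anticlockwise seen from above; at 0 the pointer faces the +x of gas_valve; stops at -1.5 and 1.5. It turns with a steady friction of about 0.12 N m and stays where it is left. It always starts clockwise of the clip, by 0.5 to 1.8 rad.
- pointer (a point): Tip of the black pointer, a bar 7 mm wide that runs out over the handwheel from near its hub and hangs down over the rim, on the side away from the robot or nearly so: 80 mm from the axis, 68 mm above the bench.
- near_post (a point): One of three upright black posts on the handwheel, 14 mm in diameter, from 74 to 110 mm above the bench, centred 52 mm from the axis, at 60, 180 and 300 degrees from the pointer. This point: centre of the top of the post opposite the pointer (180 degrees from it).
- mark (a point): Set point: just inside the upright white clip that stands on the far edge of the housing (10 mm wide along the edge, from 26 to 78 mm above the bench, from 82 to 102 mm from the axis): 80 mm from the axis, 68 mm above the bench. The pointer tip comes here.
- gas_pad: Fixed white square pad, 120 x 120 x 20 mm. Origin: centre of its underside.
- fly_cup: Loose white cup, mouth down on the pad, 40 g: a foot flange 62 mm across and 6 mm thick, above it a body 43 mm across (41 at the top), 52 mm high in all. Only the flange shows under the cover. Origin: centre of its underside.
- cover: Loose grey cover, an upside-down beaker 54 mm in outer diameter, 70 mm high, wall 3 mm, closed top 4 mm thick, about 60 g. It stands over the fly cup on the cup's flange with 2.5 mm of play; lifted askew it takes the cup along. It comes clear after 50 mm. Origin: centre of its open mouth, at its lower end; z points up to the closed top.
- card_tray: Fixed empty white card tray, 120 x 120 mm, walls 14 mm high and 3 mm thick, floor 3 mm thick. Origin: centre of its underside.
- flask_a: Loose conical flask with a white plug, 66 mm across, 118 mm high, beyond the tray; leave alone. Origin: centre of its underside.
- flask_b: Like flask_a, far left; leave alone. Origin: centre of its underside.
- flask_c: Like flask_a, far right; leave alone. Origin: centre of its underside.
- dish: Loose flat dish, 60 mm across, 12 mm high, near the robot; leave alone. Origin: centre of its underside.
- brush: Loose small brush, 150 mm long, lying near the robot; leave alone. Origin: middle of its length.
- vial: Loose small glass vial, 25 mm across, 75 mm high, beyond the tray; leave alone. Origin: centre of its underside.
- wash_bottle: Loose white bottle, 64 mm across, 150 mm high, on the left; leave alone. Origin: centre of its underside.
Not all that is in view belongs to the job. What is shaped like the gas_pad but red is not meant.

How it is judged:
By the outcome, as a careful person would: the job done as asked, in the order asked, and still so for the second after the job is handed in, with the robot touching nothing.
It also fails if it takes over 61 s, if anything falls off the work surface, if the arm or the gripper's body presses on something with over 40 N, if the wrist force passes 120 N, or if a joint passes its speed limit or range.

## Working session

There is one attempt and no reset: what is moved stays moved. The work goes in short steps, Python scripts to look and compute and a tool call to move; the robot and the scene stay as the last step left them, time stands still between calls to the robot, and variables do not carry over. Pictures are saved under pics/ and viewed, at most 10 in all, crops included, and the job is handed in when it is done.

Besides the shell and the picture viewer there is one more tool, called after "Call:" by a JSON object that holds its "method" and its "body", one argument or row to a line. drive_tool: Moves the arm, as the interface text tells. Its arguments: {"type":"object","properties":{"commands":{"type":"array","items":{"type":"number"}},"jaw":{"type":"number"},"grip_force":{"type":"number"}},"required":["commands"]}

```bash
mkdir -p pics; cat > h.py <<'E'
import numpy as np, cv2
from bench import ctrl, optics
def ray(im,u,v):
    f=240/np.tan(np.radians(im["fov_y"])/2); T=np.array(im["world_from_camera"])
    d=np.array([(u-im["cx"])/f,(v-im["cy"])/f,1.0])
    return T[:3,3],T[:3,:3]@d
def at(im,u,v,z):
    o,d=ray(im,u,v); return o+d*(z-o[2])/d[2]
def proj(im,p):
    f=240/np.tan(np.radians(im["fov_y"])/2); T=np.array(im["world_from_camera"])
    c=T[:3,:3].T@(np.array(p)-T[:3,3]); return im["cx"]+f*c[0]/c[2],im["cy"]+f*c[1]/c[2]
def save(im,n,crop=None,k=1):
    a=im["pixels"][:,:,::-1]
    if crop: x,y,w,h=crop; a=a[y:y+h,x:x+w]
    cv2.imwrite(f"pics/{n}.png",cv2.resize(a,None,fx=k,fy=k,interpolation=cv2.INTER_CUBIC))
E
python3 - <<'E'
from h import *
print(ctrl.get_state())
for n in("top","scene"):
    im=optics.get_image(n); save(im,n+"0"); print(n,im["fov_y"],np.round(im["world_from_camera"],3).tolist())
    for t in ("gas_valve","gas_wheel","pointer","near_post","gas_pad","cover","fly_cup","card_tray"):
        for r in optics.silhouettes(im,t)[:3]:
            if r["p"]<.15: continue
            m=r["region"]; v,u=np.nonzero(m); print(t,round(r["p"],2),r["extent"],u.mean().round(1),v.mean().round(1),len(u))
E
```

```text
{'time': 0.0, 'joints': array([ 1.19663543e+00,  1.31154264e-01,  1.48928670e+00, -2.93068871e-05,
        1.52299681e+00, -8.53794619e-02]), 'qd': array([0.00073025, 0.00030549, 0.00058064, 0.00011871, 0.00291713,
       0.00021771]), 'joint_torque': array([-7.91029288e-04, -5.69428396e+01, -5.00537074e+01, -3.43138145e-04,
        1.56842871e-02,  1.86290271e-05]), 'position': array([0.17065754, 0.57467916, 0.24924445]), 'ee_rot': array([-1.95864950e-04,  1.43888748e-01,  9.89593440e-01, -9.01646764e-04]), 'contact_force': array([-0.53928536, -0.58887635,  0.40653388]), 'moment': array([-0.03902697,  0.05735703,  0.01956291]), 'grip_force': 0.0, 'gripper_width': 0.08548618855916025}
top 45.98819282512103 [[0.027, -0.996, 0.087, 0.355], [-1.0, -0.027, -0.002, -0.027], [0.004, -0.087, -0.996, 1.844], [0.0, 0.0, 0.0, 1.0]]
gas_valve 0.75 [191.7, 212.4, 62.5, 66.6] 221.8 239.8 2830
gas_wheel 0.71 [199.6, 217.0, 45.6, 39.8] 220.2 237.9 1371
pointer 0.9 [201.2, 218.9, 41.4, 38.8] 220.7 237.5 1400
pointer 0.35 [282.9, 161.7, 18.3, 24.9] 291.1 176.1 344
near_post 0.92 [196.3, 216.2, 46.0, 
[... 545 characters left out ...]
, 0.0, 1.0]]
gas_valve 0.61 [331.8, 305.0, 86.6, 75.3] 370.7 344.6 4433
gas_wheel 0.6 [340.8, 304.8, 60.3, 52.2] 370.1 334.0 2004
pointer 0.7 [341.2, 306.6, 55.8, 51.1] 370.0 333.7 2035
near_post 0.65 [280.3, 221.5, 21.5, 9.2] 290.0 227.6 73
near_post 0.57 [346.9, 308.6, 47.9, 50.5] 370.2 334.0 2037
gas_pad 0.95 [263.1, 208.7, 50.4, 38.1] 284.6 228.0 853
gas_pad 0.95 [415.6, 281.7, 59.7, 44.5] 442.2 301.6 1706
gas_pad 0.79 [202.7, 210.3, 43.7, 40.5] 223.9 230.3 1280
cover 0.8 [282.9, 197.8, 14.2, 28.7] 291.1 213.3 497
card_tray 0.75 [291.8, 257.6, 65.3, 42.3] 324.7 277.9 1639
card_tray 0.27 [346.2, 308.8, 50.8, 47.4] 370.0 333.8 1994
card_tray 0.22 [442.1, 339.2, 35.0, 51.6] 460.8 363.8 1178
```

```bash
python3 - <<'E'
import cv2
a=cv2.imread("pics/top0.png")[140:350,170:430]; cv2.imwrite("pics/top0c.png",cv2.resize(a,None,fx=2.85,fy=2.85,interpolation=cv2.INTER_CUBIC))
a=cv2.imread("pics/scene0.png")[170:400,180:500]; cv2.imwrite("pics/scene0c.png",cv2.resize(a,None,fx=2.5,fy=2.5,interpolation=cv2.INTER_CUBIC))
E
```

```text
(no output)
```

View pics/top0c.png

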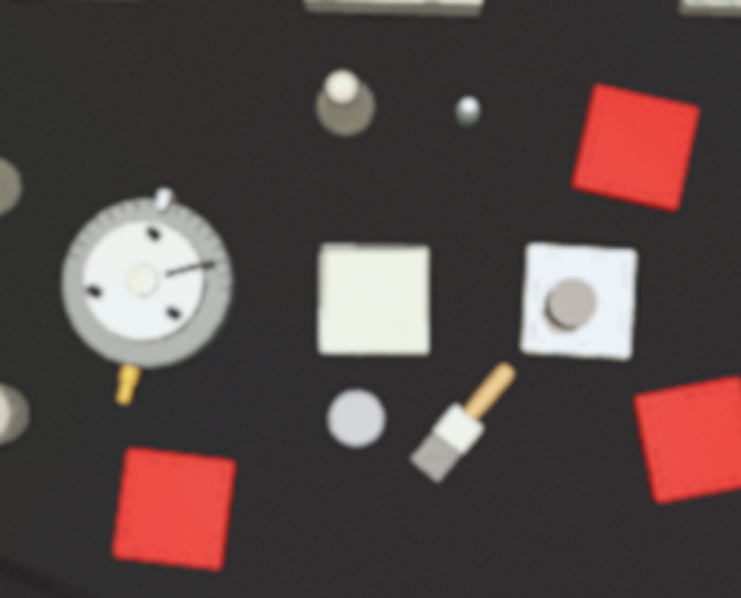

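View pics/scene0c.png

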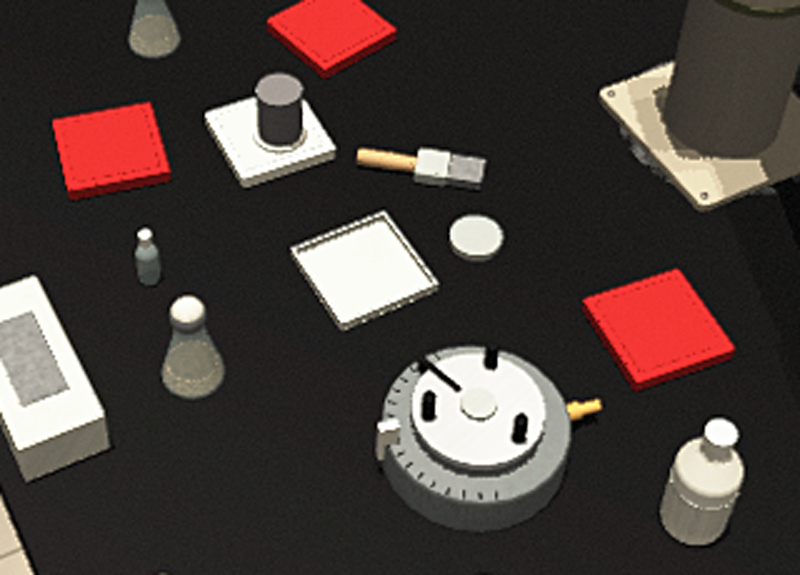

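The meant pad is the only white one (top image about (374,245), crop (580,300)), carrying the grey cover (371,246). The three red squares at (231,318), (392,191) and (412,295) are decoys. The second, enlarged view confirms it: the white flange shows under the cover. The valve is on the left, the pointer at about (245,233), and the clip at about (228,209).

```bash
python3 - <<'E'
from h import *
im=optics.get_image("top"); a=im["pixels"].astype(int)
def c(n,u,v,z): print(n,np.round(at(im,170+u/2.85,140+v/2.85,z),4))
c("cover",573,302,.096);c("pad",580,300,.02);c("tray",375,299,.014);c("hub",142,280,.082);c("ptr",215,264,.074);c("clip",165,190,.078);c("post",93,291,.11);c("post",153,233,.11);c("post",173,313,.11)
im2=optics.get_image("scene")
def d(n,u,v,z): print(n,np.round(at(im2,180+u/2.5,170+v/2.5,z),4))
d("cover",280,89,.096);d("hub",478,403,.082);d("tray",364,271,.008);d("clip",388,424,.078);d("ptr",420,358,.074)
# refine cover top: grey disc
p=a[235:258,358:384]; g=p.mean(2); m=((g>120)&(g<200)).astype(np.uint8)
n,l,s,ce=cv2.connectedComponentsWithStats(m); 
for i in range(1,n):
    if s[i,4]>40: print(s[i],ce[i]+[358,235],np.round(at(im,*(ce[i]+[358,235]),.096),4))
E
```

```text
cover [ 0.493  -0.2072  0.096 ]
pad [ 0.5015 -0.2229  0.02  ]
tray [0.4968 0.0099 0.014 ]
hub [0.5055 0.2646 0.082 ]
ptr [0.526  0.1862 0.074 ]
clip [0.6063 0.244  0.078 ]
post [0.4897 0.3123 0.11  ]
post [0.5544 0.2502 0.11  ]
post [0.4683 0.2251 0.11  ]
cover [ 0.4954 -0.2007  0.096 ]
hub [0.5103 0.2704 0.082 ]
tray [0.5005 0.0198 0.008 ]
clip [0.5987 0.2498 0.078 ]
ptr [0.5308 0.1927 0.074 ]
[  2   3  19  19 260] [369.2        246.94230769] [ 0.4898 -0.2015  0.096 ]
```

Call:
{"method": "drive_tool", "body": {
  "commands": [0.055, -0.02, 0, 0, 0.055, -0.02, 0, 0, 0.055, -0.02, 0, 0, 0.055, -0.03, 0, 0, 0.05, -0.035, 0, 0],
  "jaw": -1,
  "grip_force": 30
}}

```text
time: 1.62
position: [0.4424, 0.4492, 0.2502]
ee_rot: [0.0, 0.144, 0.99, 0.0]
contact_force: [0.0, 1.1, 0.4]
gripper_width: 0.0854
grip_force: 0.0
```

Call:
{"method": "drive_tool", "body": {
  "commands": [0.03, -0.055, 0, 0, 0.02, -0.06, 0, 0, 0, -0.06, 0, 0, 0, -0.06, 0, 0, 0, -0.06, 0, 0]
}}

```text
time: 2.25
position: [0.4902, 0.1542, 0.2504]
ee_rot: [0.0, 0.144, 0.99, 0.0]
contact_force: [1.2, -0.6, 0.3]
gripper_width: 0.0856
grip_force: 0.0
```

Call:
{"method": "drive_tool", "body": {
  "commands": [0, -0.06, 0, 0, 0, -0.06, 0, 0, 0, -0.06, 0, 0, 0, -0.06, 0, 0, 0, -0.06, 0, 0]
}}

```text
time: 2.88
position: [0.4902, -0.1459, 0.2507]
ee_rot: [0.001, 0.144, 0.99, -0.0]
contact_force: [1.0, -0.1, 0.4]
gripper_width: 0.0855
grip_force: 0.0
```

```bash
cat >> h.py <<'E'
def wat(im,u,v,z):
    f=240/np.tan(np.radians(im["fov_y"])/2); T=np.array(im["world_from_camera"])
    x,y=u-im["cx"],v-im["cy"]; r=np.hypot(x,y); th=r/f
    d=T[:3,:3]@np.array([np.sin(th)*x/r,np.sin(th)*y/r,np.cos(th)]); o=T[:3,3]
    return o+d*(z-o[2])/d[2]
E
python3 - <<'E'
from h import *
im=optics.get_image("wrist"); save(im,"w1"); print(im["fov_y"],np.round(im["world_from_camera"],3).tolist())
for t in("cover","fly_cup","gas_pad","card_tray"):
    for r in optics.silhouettes(im,t)[:2]:
        if r["p"]>.2: print(t,round(r["p"],2),np.round(r["extent"]))
E
```

```text
65.70646984690485 [[0.286, 0.923, 0.256, 0.426], [0.958, -0.275, -0.077, -0.127], [-0.0, 0.267, -0.964, 0.375], [0.0, 0.0, 0.0, 1.0]]
cover 0.61 [222. 209.  68.  77.]
fly_cup 0.92 [235. 205.  60.  49.]
gas_pad 0.6 [187. 172. 140. 134.]
gas_pad 0.59 [ 44.  73. 122. 148.]
card_tray 0.73 [400. 106. 132. 142.]
card_tray 0.48 [301.   0.  77. 145.]
```

View pics/w1.png

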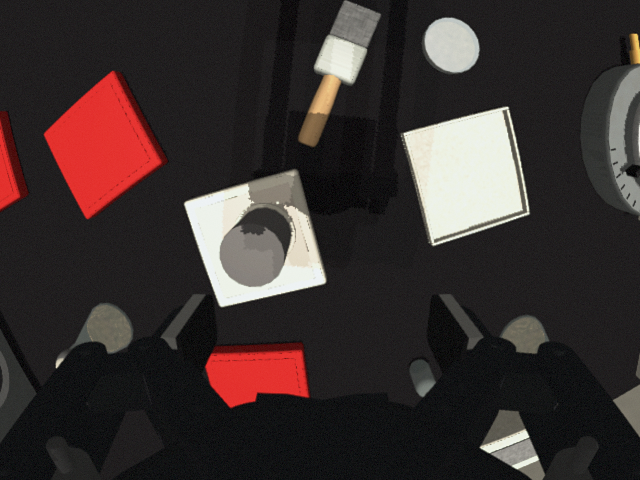

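The wrist view shows the white pad with the cover's top disc at about (253,255). The tray's corners are at (402,133), (508,107), (529,214) and (432,245).

```bash
python3 - <<'E'
from h import *
im=optics.get_image("wrist"); a=cv2.cvtColor(im["pixels"],cv2.COLOR_RGB2GRAY).astype(int)
p=np.median
# edge points of the top disc (lower side, against the white pad)
pts=[]
for ang in np.radians(np.arange(15,185,5)):
    rr=np.arange(20,50,.5); prof=cv2.remap(a.astype(np.float32),(253+rr*np.cos(ang)).astype(np.float32)[None],(255+rr*np.sin(ang)).astype(np.float32)[None],1)[0]
    r=rr[np.argmax(np.diff(cv2.GaussianBlur(prof[None],(5,1),0)[0]))]; pts.append(wat(im,253+r*np.cos(ang),255+r*np.sin(ang),.096)[:2])
pts=np.array(pts)
from scipy.optimize import least_squares
s=least_squares(lambda q:np.hypot(*(pts-q[:2]).T)-q[2],[.49,-.2,.027],loss="soft_l1",f_scale=.001); print("cover",s.x.round(4),np.abs(s.fun).mean())
c=np.array([wat(im,u,v,.014) for u,v in((402,133),(508,107),(529,214),(432,245))]); print("tray",c.round(3).tolist(),c.mean(0).round(4))
c=np.array([wat(im,u,v,.02) for u,v in((184,202),(297,170),(326,283),(221,306))]); print("pad",c.mean(0).round(4))
print(ctrl.get_state()["position"])
E
```

```text
cover [ 0.4962 -0.2072  0.0265] 0.00018732093143599768
tray [[0.441, -0.049, 0.014], [0.44, 0.072, 0.014], [0.559, 0.074, 0.014], [0.56, -0.046, 0.014]] [0.5    0.0129 0.014 ]
pad [ 0.5036 -0.2184  0.02  ]
[ 0.49041436 -0.14325031  0.25022761]
```

Call:
{"method": "drive_tool", "body": {
  "commands": [0.006, -0.062, 0, 0, 0, 0, -0.05, 0, 0, 0, -0.05, 0, 0, 0, 0, 0]
}}

```text
time: 3.68
position: [0.4937, -0.2029, 0.1458]
ee_rot: [-0.004, 0.143, 0.99, 0.002]
contact_force: [-0.4, -0.1, -0.0]
gripper_width: 0.085
grip_force: 0.0
```

```bash
python3 - <<'E'
from h import *
for i in range(3):
    im=optics.get_image("wrist"); s=ctrl.get_state(); print(s["position"].round(4),s["ee_rot"].round(4),s["time"])
save(im,"w2")
E
```

```text
[ 0.4956 -0.204   0.1492] [-1.900e-03  1.429e-01  9.897e-01  7.000e-04] 3.725
[ 0.497  -0.2049  0.1515] [1.000e-04 1.430e-01 9.897e-01 0.000e+00] 3.775
[ 0.4979 -0.2056  0.1529] [ 1.500e-03  1.431e-01  9.897e-01 -5.000e-04] 3.825
```

View pics/w2.png

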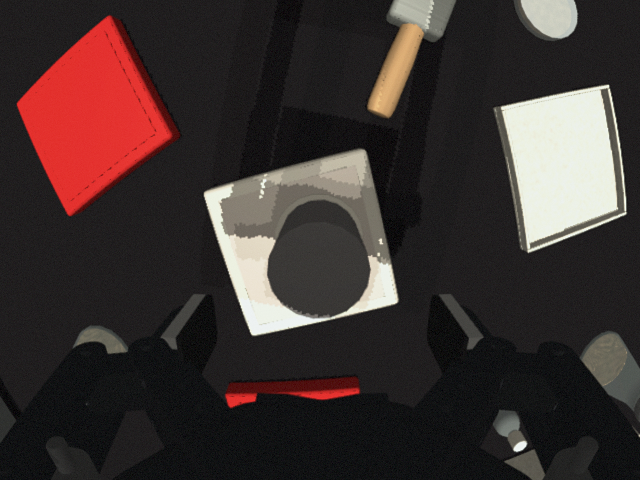

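The cover's top disc is centred at about (319,268), between the fingers, whose midline is at about u=322. The arm sways a little after fast moves, so I descend slowly.

Call:
{"method": "drive_tool", "body": {
  "commands": [0, 0, 0, 0, 0, 0, -0.015, 0, 0, 0, -0.02, 0, 0, 0, -0.015, 0, 0, 0, -0.01, 0]
}}

```text
time: 4.45
position: [0.496, -0.2057, 0.089]
ee_rot: [-0.001, 0.144, 0.99, 0.0]
contact_force: [-0.2, 0.1, 0.7]
gripper_width: 0.0856
grip_force: 0.0
```

```bash
python3 - <<'E'
from h import *
im=optics.get_image("wrist"); s=ctrl.get_state(); print(s["position"].round(4),s["ee_rot"].round(4),s["contact_force"])
save(im,"w3")
for r in optics.silhouettes(im,"cover")[:2]: print(round(r["p"],2),np.round(r["extent"]))
E
```

```text
[ 0.4954 -0.2055  0.0879] [-1.200e-03  1.440e-01  9.896e-01  4.000e-04] [-0.31586509  0.06168462 -1.31461716]
```

View pics/w3.png

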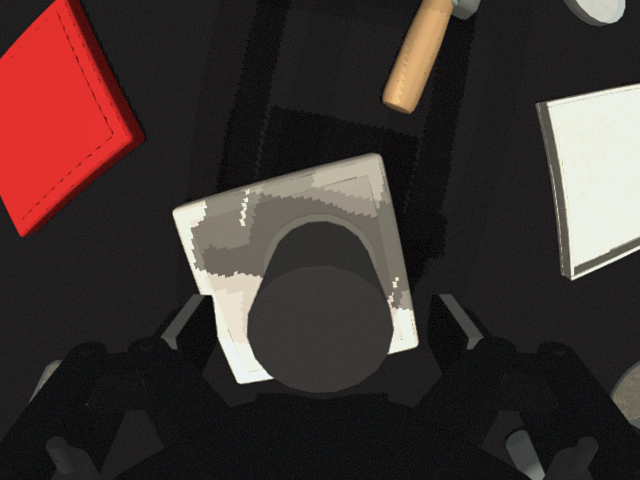

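The disc is centred at about (320,328), between the fingers, with clear gaps on both sides.

Call:
{"method": "drive_tool", "body": {
  "commands": [0, 0, -0.01, 0, 0, 0, -0.01, 0, 0, -0.001, -0.005, 0, 0, 0, 0, 0, 0, 0, 0, 0]
}}

```text
time: 5.18
position: [0.4966, -0.2071, 0.0656]
ee_rot: [0.0, 0.144, 0.99, -0.0]
contact_force: [0.7, -0.5, 0.5]
gripper_width: 0.0852
grip_force: 0.0
```

Call:
{"method": "drive_tool", "body": {
  "commands": [0, 0, 0, 0, 0, 0, 0, 0, 0, 0, 0, 0, 0, 0, 0, 0, 0, 0, 0, 0],
  "jaw": 0.1,
  "grip_force": 20
}}

```text
time: 5.8
position: [0.4968, -0.2071, 0.0658]
ee_rot: [0.0, 0.144, 0.99, -0.0]
contact_force: [-0.1, -0.2, 4.4]
gripper_width: 0.0534
grip_force: 21.5
```

Call:
{"method": "drive_tool", "body": {
  "commands": [0, 0, 0, 0, 0, 0, 0.003, 0, 0, 0, 0.005, 0, 0, 0, 0.007, 0, 0, 0, 0.007, 0]
}}

```text
time: 6.42
position: [0.4965, -0.207, 0.0878]
ee_rot: [0.0, 0.144, 0.99, -0.0]
contact_force: [-0.1, 0.1, -1.0]
gripper_width: 0.0537
grip_force: 21.2
```

Call:
{"method": "drive_tool", "body": {
  "commands": [0, 0, 0.008, 0, 0, 0, 0.009, 0, 0, 0, 0.01, 0, 0, 0, 0.01, 0, 0, 0, 0.01, 0]
}}

```text
time: 7.05
position: [0.4965, -0.207, 0.1351]
ee_rot: [0.0, 0.144, 0.99, -0.0]
contact_force: [-0.2, -0.1, -1.7]
gripper_width: 0.0538
grip_force: 21.2
```

```bash
python3 - <<'E'
from h import *
s=ctrl.get_state(); print(s["position"].round(4),s["ee_rot"].round(4),s["contact_force"],s["gripper_width"])
im=optics.get_image("scene"); save(im,"s2",(240,150,160,120),5)
E
```

```text
[ 0.4965 -0.207   0.1351] [ 1.000e-04  1.439e-01  9.896e-01 -0.000e+00] [-0.17680418 -0.13928813 -1.70034412] 0.05377531080844933
```

View pics/s2.png

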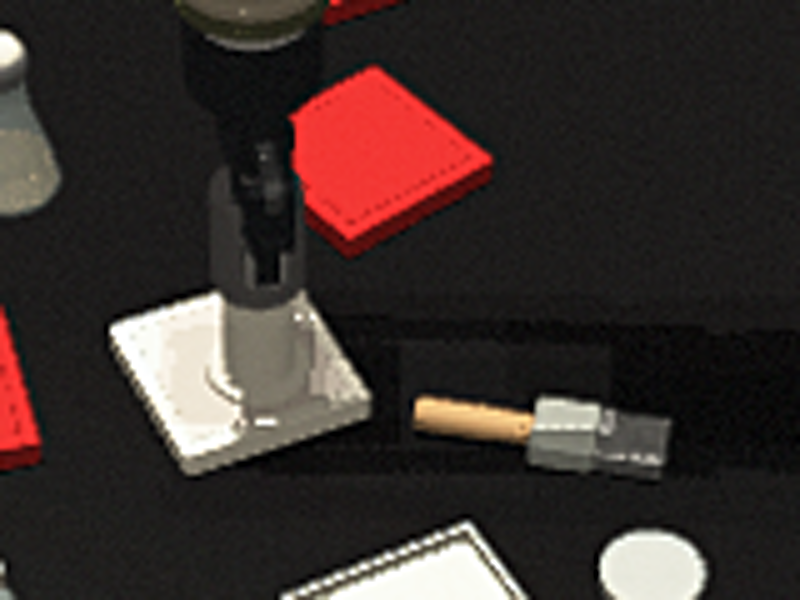

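The cup stayed standing on the pad with its flange flat, at crop (260,370). The cover is above it, so I carry it to the tray.

Call:
{"method": "drive_tool", "body": {
  "commands": [0, 0, 0.015, 0, 0, 0, 0.01, 0, 0, 0.02, 0, 0, 0, 0.03, 0, 0, 0.001, 0.04, 0, 0]
}}

```text
time: 7.72
position: [0.4969, -0.1154, 0.1589]
ee_rot: [-0.0, 0.144, 0.99, 0.0]
contact_force: [0.7, 0.2, -1.3]
gripper_width: 0.0534
grip_force: 21.3
```

Call:
{"method": "drive_tool", "body": {
  "commands": [0.001, 0.04, 0, 0, 0.001, 0.04, 0, 0, 0, 0.03, -0.01, 0, 0, 0.02, -0.02, 0, 0, 0, -0.02, 0]
}}

```text
time: 8.35
position: [0.4988, 0.0156, 0.1085]
ee_rot: [-0.0, 0.143, 0.99, 0.0]
contact_force: [0.4, -0.3, -0.1]
gripper_width: 0.0538
grip_force: 21.3
```

Call:
{"method": "drive_tool", "body": {
  "commands": [0, 0, -0.02, 0, 0, 0, -0.02, 0, 0, 0, -0.01, 0, 0, 0, -0.005, 0, 0, 0, 0, 0]
}}

```text
time: 8.98
position: [0.4994, 0.0132, 0.0544]
ee_rot: [-0.0, 0.144, 0.99, -0.0]
contact_force: [-0.1, 0.1, -0.5]
gripper_width: 0.0537
grip_force: 21.3
```

Call:
{"method": "drive_tool", "body": {
  "commands": [0, 0, -0.003, 0, 0, 0, -0.003, 0, 0, 0, -0.002, 0, 0, 0, -0.001, 0, 0, 0, 0, 0]
}}

```text
time: 9.6
position: [0.4994, 0.0131, 0.0452]
ee_rot: [-0.0, 0.144, 0.99, -0.0]
contact_force: [-0.2, -0.3, -0.4]
gripper_width: 0.0535
grip_force: 21.3
```

Call:
{"method": "drive_tool", "body": {
  "commands": [0, 0, -0.001, 0, 0, 0, -0.001, 0, 0, 0, 0, 0]
}}

```text
time: 9.98
position: [0.4994, 0.0131, 0.0432]
ee_rot: [-0.0, 0.144, 0.99, -0.0]
contact_force: [0.4, -0.4, -0.4]
gripper_width: 0.0541
grip_force: 21.4
```

Call:
{"method": "drive_tool", "body": {
  "commands": [0, 0, -0.001, 0, 0, 0, 0, 0]
}}

```text
time: 10.22
position: [0.4995, 0.0131, 0.0428]
ee_rot: [0.0, 0.144, 0.99, -0.0]
contact_force: [-2.0, 0.4, 4.3]
gripper_width: 0.0537
grip_force: 21.7
```

Call:
{"method": "drive_tool", "body": {
  "commands": [0, 0, 0, 0, 0, 0, 0, 0, 0, 0, 0, 0, 0, 0, 0, 0, 0, 0, 0, 0],
  "jaw": -1
}}

```text
time: 10.85
position: [0.4994, 0.0131, 0.0423]
ee_rot: [0.0, 0.144, 0.99, 0.0]
contact_force: [-0.0, -0.0, 0.3]
gripper_width: 0.0854
grip_force: 0.0
```

Call:
{"method": "drive_tool", "body": {
  "commands": [0, 0, 0.005, 0, 0, 0, 0.015, 0, 0, 0, 0.03, 0, 0, 0, 0.05, 0, 0, 0, 0.05, 0]
}}

```text
time: 11.48
position: [0.4993, 0.0131, 0.1948]
ee_rot: [0.0, 0.144, 0.99, 0.0]
contact_force: [0.7, 0.1, -0.5]
gripper_width: 0.0858
grip_force: 0.0
```

Call:
{"method": "drive_tool", "body": {
  "commands": [0, 0.03, 0.04, 0, 0, 0.05, 0.01, 0, 0, 0.03, 0, 0, 0, 0, 0, 0, 0, 0, 0, 0]
}}

```text
time: 12.1
position: [0.4994, 0.1226, 0.2428]
ee_rot: [0.0, 0.144, 0.99, -0.0]
contact_force: [0.3, -0.6, -0.1]
gripper_width: 0.0851
grip_force: 0.0
```

```bash
python3 - <<'E'
from h import *
im=optics.get_image("wrist"); s=ctrl.get_state(); print(s["position"].round(4),s["ee_rot"].round(4))
save(im,"w4"); np.save("w4.npy",im["pixels"])
E
```

```text
[0.4994 0.1223 0.2426] [ 1.000e-04  1.441e-01  9.896e-01 -2.000e-04]
```

View pics/w4.png

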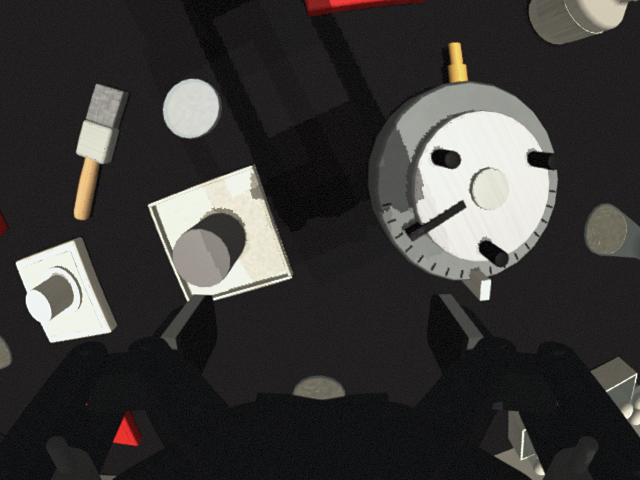

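The cover stands upright in the tray, with its top at about (200,257), and the cup is undisturbed on the pad at (50,300). Valve: hub (489,188), pointer end (409,233), clip top (485,290), and posts at about (445,158), (540,160) and (492,252).

```bash
python3 - <<'E'
from h import *
im=optics.get_image("wrist"); s=ctrl.get_state()
a=im["pixels"]; 
c=wat(im,489,188,.082); print("hub",c.round(4))
def A(n,u,v,z):
    p=wat(im,u,v,z); d=p-c; print(n,p.round(4),"r",np.hypot(d[0],d[1]).round(4),"ang",np.degrees(np.arctan2(d[1],d[0])).round(1))
A("ptr out",409,233,.076);A("ptr in",464,203,.076);A("clip",485,288,.078);A("pA",453,159,.11);A("pB",553,161,.11);A("pC",501,259,.11);A("nozzle",455,50,.015)
cv2.imwrite("pics/w4c.png",cv2.resize(a[70:310,360:620,::-1],None,fx=2.5,fy=2.5,interpolation=cv2.INTER_CUBIC)); print(s["joints"].round(3))
E
```

```text
hub [0.5077 0.2629 0.082 ]
ptr out [0.5272 0.188  0.076 ] r 0.0774 ang -75.4
ptr in [0.5157 0.2401 0.076 ] r 0.0241 ang -70.6
clip [0.5971 0.246  0.078 ] r 0.0911 ang -10.7
pA [0.4726 0.2274 0.11  ] r 0.0499 ang -134.6
pB [0.4937 0.3131 0.11  ] r 0.0521 ang 105.6
pC [0.5589 0.2516 0.11  ] r 0.0524 ang -12.4
nozzle [0.3819 0.2919 0.015 ] r 0.1291 ang 167.0
[ 0.14  -0.1    1.735 -0.     1.506 -1.141]
```

View pics/w4c.png

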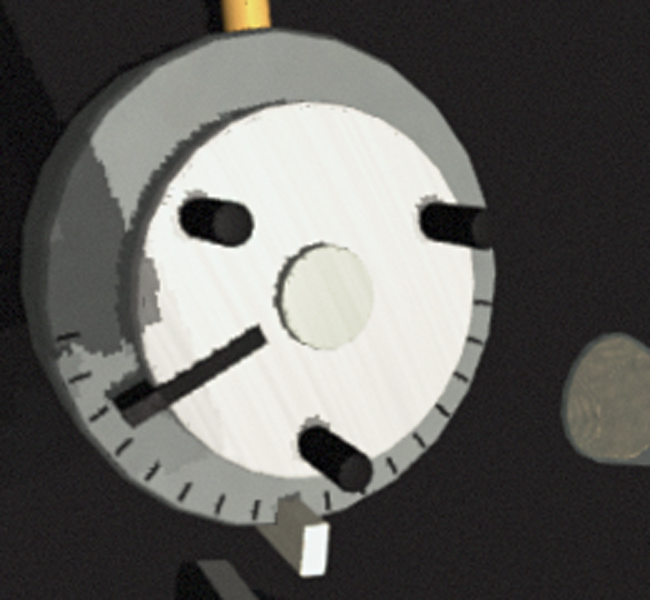

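Call:
{"method": "drive_tool", "body": {
  "commands": [-0.001, 0.032, -0.01, -10, -0.001, 0.032, -0.01, -10, -0.001, 0.032, -0.01, -10, -0.001, 0.032, -0.01, -10, -0.001, 0.032, -0.01, -10],
  "jaw": 0.3
}}

```text
time: 12.82
position: [0.4947, 0.2829, 0.1919]
ee_rot: [0.0, 0.552, 0.834, -0.0]
contact_force: [0.7, 0.2, -1.2]
gripper_width: 0.0299
grip_force: 0.0
```

Call:
{"method": "drive_tool", "body": {
  "commands": [0, 0.03, -0.01, -7.5, 0, 0, -0.02, 0, 0, 0, 0, 0, 0, 0, 0, 0]
}}

```text
time: 13.32
position: [0.4947, 0.3118, 0.1624]
ee_rot: [0.0, 0.602, 0.798, -0.0]
contact_force: [-0.6, 0.4, 0.8]
gripper_width: 0.0299
grip_force: 0.0
```

```bash
python3 - <<'E'
from h import *
im=optics.get_image("wrist"); s=ctrl.get_state(); q=s["ee_rot"]; print(s["position"].round(4),q.round(4),s["gripper_width"],"yaw",np.degrees(np.arctan2(2*q[1]*q[2],q[2]**2-q[1]**2)),s["joints"].round(2))
save(im,"w5")
E
```

```text
[0.495  0.3121 0.1629] [2.000e-04 6.023e-01 7.982e-01 2.000e-04] 0.030077786366235686 yaw 74.07446786248595 [ 0.48  0.15  1.63 -0.    1.36  0.2 ]
```

View pics/w5.png

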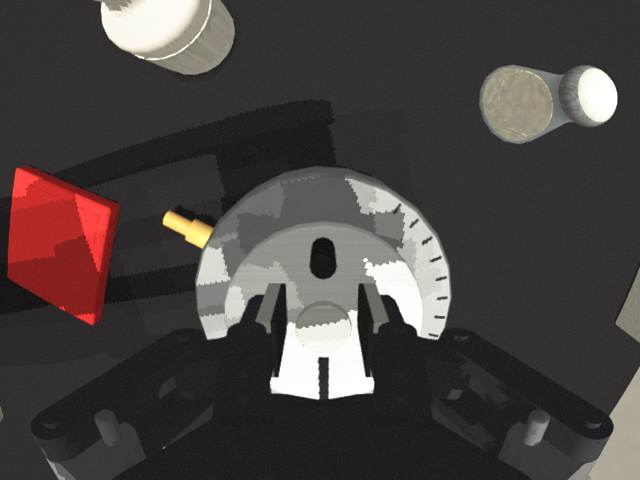

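The post at (322,250) is centred between the fingers (midline 323), and the pointer lines up opposite it at (323,378). I lower over the post.

Call:
{"method": "drive_tool", "body": {
  "commands": [0, 0, -0.02, 0, 0, 0.001, -0.018, 0, 0, 0, -0.012, 0, 0, 0, -0.006, 0, 0, 0, -0.003, 0]
}}

```text
time: 14.0
position: [0.4943, 0.3141, 0.1028]
ee_rot: [-0.0, 0.602, 0.798, -0.0]
contact_force: [1.0, -0.2, 0.8]
gripper_width: 0.0296
grip_force: 0.0
```

Call:
{"method": "drive_tool", "body": {
  "commands": [0, 0, 0, 0, 0, 0, 0, 0, 0, 0, 0, 0],
  "jaw": 0.6
}}

```text
time: 14.38
position: [0.4947, 0.3142, 0.1038]
ee_rot: [0.0, 0.602, 0.798, 0.0]
contact_force: [0.0, 0.2, 0.3]
gripper_width: 0.0173
grip_force: 0.0
```

Call:
{"method": "drive_tool", "body": {
  "commands": [-0.0077, -0.003, 0, 9, -0.0071, -0.004, 0, 9, -0.0064, -0.0051, 0, 9, 0, 0, 0, 0]
}}

```text
time: 14.88
position: [0.4732, 0.3019, 0.1037]
ee_rot: [0.0, 0.4, 0.917, 0.0]
contact_force: [0.3, -0.9, -0.5]
gripper_width: 0.0173
grip_force: 0.0
```

Call:
{"method": "drive_tool", "body": {
  "commands": [-0.0055, -0.006, 0, 9, -0.0045, -0.0068, 0, 9, -0.0034, -0.0074, 0, 9, 0, 0, 0, 0]
}}

```text
time: 15.38
position: [0.46, 0.2817, 0.1035]
ee_rot: [0.0, 0.176, 0.984, 0.0]
contact_force: [0.6, 0.3, -0.0]
gripper_width: 0.017
grip_force: 0.0
```

```bash
python3 - <<'E'
from h import *
s=ctrl.get_state(); print(s["position"].round(4),s["contact_force"].round(1),s["joints"].round(2))
im=optics.get_image("top"); save(im,"t5",(180,190,80,90),6)
im=optics.get_image("scene"); save(im,"s5",(320,290,110,100),6)
a=cv2.imread("pics/t5.png");b=cv2.imread("pics/s5.png");b=cv2.resize(b,(594,540));a=a[:,:206] if 0 else cv2.resize(a,(206*0+200*0+206,232)) if 0 else a
c=np.hstack([cv2.resize(a,(330,371)),cv2.resize(b,(408,371))]); cv2.imwrite("pics/c5.png",c)
E
```

```text
[0.46   0.2817 0.1035] [ 0.6  0.3 -0. ] [ 0.45  0.09  1.81  0.    1.24 -0.76]
```

View pics/c5.png

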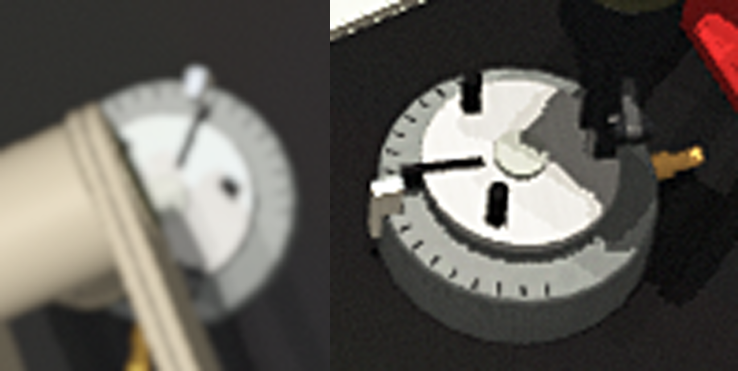

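The wheel turns well and the pointer is about 10° short of the clip. From here on I measure numerically, having used my picture views.

```bash
cat >> h.py <<'E'
def wproj(im,P):
    f=240/np.tan(np.radians(im["fov_y"])/2); T=np.array(im["world_from_camera"])
    c=(P-T[:3,3])@T[:3,:3]; r=np.hypot(c[...,0],c[...,1]); k=f*np.arctan2(r,c[...,2])/np.maximum(r,1e-9)
    return im["cx"]+k*c[...,0],im["cy"]+k*c[...,1]
def pol(im,wrist,C,z,angs,rs):
    A,R=np.meshgrid(np.radians(angs),rs); P=np.stack([C[0]+R*np.cos(A),C[1]+R*np.sin(A),0*R+z],-1)
    if wrist: u,v=wproj(im,P)
    else:
        f=240/np.tan(np.radians(im["fov_y"])/2); T=np.array(im["world_from_camera"]); c=(P-T[:3,3])@T[:3,:3]
        u,v=im["cx"]+f*c[...,0]/c[...,2],im["cy"]+f*c[...,1]/c[...,2]
    g=cv2.cvtColor(im["pixels"],cv2.COLOR_RGB2GRAY).astype(np.float32)
    return cv2.remap(g,u.astype(np.float32),v.astype(np.float32),1)
E
cat > m.py <<'E'
from h import *; import sys
C=np.array(eval(sys.argv[2])); n=sys.argv[1]; im=optics.get_image(n)
ang=np.arange(-50,40,2.)
for lab,z,rs in(("ptr 28-40",.076,np.arange(.028,.040,.002)),("ptr 58-64",.076,np.arange(.058,.064,.002)),("clip 84-100",.078,np.arange(.085,.100,.002))):
    p=pol(im,n=="wrist",C,z,ang,rs).mean(0); print(lab,[f"{int(a)}:{int(x)}" for a,x in zip(ang,p)])
E
python3 - <<'E'
from h import *
im=optics.get_image("scene"); c=at(im,371.2,332.3,.082); print(c)
for n,u,v,z in(("in",361.2,333.7,.076),("out",339.7,336.4,.076),("clip",334.8,340.1,.078)):
    d=at(im,u,v,z)-c; print(n,np.hypot(d[0],d[1]).round(4),np.degrees(np.arctan2(d[1],d[0])).round(1))
E
python3 m.py scene "[.5105,.2695]"
```

```text
[0.51193396 0.27316479 0.082     ]
in 0.0239 -27.1
out 0.0771 -21.1
clip 0.0912 -14.3
ptr 28-40 ['-50:247', '-48:247', '-46:247', '-44:248', '-42:249', '-40:250', '-38:251', '-36:253', '-34:246', '-32:218', '-30:187', '-28:142', '-26:73', '-24:6', '-22:4', '-20:10', '-18:36', '-16:86', '-14:139', '-12:190', '-10:229', '-8:245', '-6:249', '-4:245', '-2:242', '0:240', '2:240', '4:240', '6:241', '8:242', '10:243', '12:244', '14:241', '16:227', '18:201', '20:158', '22:111', '24:69', '26:40', '28:22', '30:16', '32:19', '34:21', '36:17', '38:10']
ptr 58-64 ['-50:248', '-48:247', '-46:247', '-44:248', '-42:247', '-40:247', '-38:248', '-36:248', '-34:248', '-32:250', '-30:252', '-28:255', '-26:238', '-24:128', '-22:1', '-20:8', '-18:77', '-16:169', '-14:247', '-12:253', '-10:251', '-8:250', '-6:249', '-4:249', '-2:249', '0:249', '2:249', '4:249', '6:249', '8:249', '10:249', '12:249', '14:248', '16:249', '18:249', '20:249', '22:249', '24:249', '26:249', '28:248', '30:250', '32:253', '34:253', '36:249', '38:243']
clip 84-100 ['-50:35', '-48:38', '-46:43', '-44:49', '-42:51', '-40:54', '-38:63', '-36:70', '-34:77', '-32:77', '-30:73', '-28:90', '-26:100', '-24:103', '-22:101', '-20:87', '-18:106', '-16:186', '-14:252', '-12:254', '-10:233', '-8:117', '-6:117', '-4:124', '-2:120', '0:120', '2:155', '4:177', '6:174', '8:130', '10:169', '12:179', '14:179', '16:151', '18:157', '20:177', '22:178', '24:177', '26:148', '28:177', '30:179', '32:179', '34:162', '36:174', '38:177']
```

Call:
{"method": "drive_tool", "body": {
  "commands": [-0.0009, -0.0026, 0, 3, -0.0007, -0.0026, 0, 3, 0, 0, 0, 0, 0, 0, 0, 0]
}}

```text
time: 16.08
position: [0.4584, 0.2768, 0.1033]
ee_rot: [0.0, 0.123, 0.992, 0.0]
contact_force: [0.6, 1.2, -1.1]
gripper_width: 0.017
grip_force: 0.8
```

```bash
cat > m2.py <<'E'
from h import *; import sys
from scipy.optimize import minimize
def cen(ang,p):  # weighted centre
    w=np.clip(p-np.percentile(p,50),0,None); k=np.argmax(cv2.GaussianBlur(w[None].astype(np.float32),(0,0),6)[0]); s=abs(ang-ang[k])<8; w=w*s; return (w*ang).sum()/w.sum()
n=sys.argv[1]; im=optics.get_image(n); C=np.array(eval(sys.argv[2])); w=n=="wrist"; ang=np.arange(-32,14,.25)
for dx,dy in((0,0),(.003,0),(0,.003)):
    D=C+[dx,dy]
    print(dx,dy,"ptr in",cen(ang,255-pol(im,w,D,.076,ang,np.arange(.028,.040,.001)).mean(0)).round(2),"mid",cen(ang,255-pol(im,w,D,.076,ang,np.arange(.05,.064,.001)).mean(0)).round(2),"clip",cen(ang,pol(im,w,D,.078,ang,np.arange(.085,.099,.001)).mean(0)).round(2))
E
python3 m2.py scene "[.5105,.2695]"
```

```text
0 0 ptr in -16.03 mid -15.14 clip -12.76
0.003 0 ptr in -17.29 mid -15.8 clip -12.92
0 0.003 ptr in -21.03 mid -18.12 clip -14.65
```

Call:
{"method": "drive_tool", "body": {
  "commands": [-0.0003, -0.0013, 0, 1.5, 0, 0, 0, 0, 0, 0, 0, 0]
}}

```text
time: 16.5
position: [0.458, 0.2753, 0.1033]
ee_rot: [0.0, 0.109, 0.994, 0.0]
contact_force: [1.8, 1.7, -0.5]
gripper_width: 0.0173
grip_force: 1.0
```

Call:
{"method": "drive_tool", "body": {
  "commands": [0, 0, 0.01, 0, 0, 0, 0.03, 0, 0, -0.02, 0.04, 0, 0, -0.06, 0.05, 0, 0, -0.06, 0.01, 0]
}}

```text
time: 17.12
position: [0.4591, 0.1467, 0.2377]
ee_rot: [0.003, 0.108, 0.994, 0.001]
contact_force: [0.3, 0.2, -0.2]
gripper_width: 0.017
grip_force: 0.0
```

Call:
{"method": "drive_tool", "body": {
  "commands": [0.02, -0.03, 0, 0, 0.02, 0, 0, 0, 0, 0, 0, 0, 0, 0, 0, 0, 0, 0, 0, 0]
}}

```text
time: 17.75
position: [0.4973, 0.1177, 0.2333]
ee_rot: [-0.0, 0.109, 0.994, -0.0]
contact_force: [-0.0, 0.1, -0.4]
gripper_width: 0.0172
grip_force: 0.0
```

```bash
python3 m2.py wrist "[.508,.263]"; python3 m2.py scene "[.5105,.2695]";python3 m2.py top "[.5055,.2646]"; python3 - <<'E'
from h import *
im=optics.get_image("wrist"); print(ctrl.get_state()["position"].round(3),[np.round(x,0) for x in wproj(im,np.array([.508,.263,.08]))],[np.round(x,0) for x in wproj(im,np.array([.598,.245,.078]))])
E
```

```text
0 0 ptr in -7.5 mid -9.05 clip -11.35
0.003 0 ptr in -9.23 mid -9.86 clip -11.61
0 0.003 ptr in -12.39 mid -12.05 clip -13.26
0 0 ptr in -13.02 mid -12.02 clip -12.78
0.003 0 ptr in -14.09 mid -12.46 clip -12.93
0 0.003 ptr in -18.1 mid -15.03 clip -14.68
0 0 ptr in -28.97 mid -16.77 clip -28.32
0.003 0 ptr in -28.91 mid -16.48 clip -28.33
0 0.003 ptr in -9.03 mid -20.08 clip -28.32
[0.498 0.118 0.233] [np.float64(499.0), np.float64(203.0)] [np.float64(487.0), np.float64(305.0)]
```

Call:
{"method": "drive_tool", "body": {
  "commands": [0.02, 0.04, 0.01, 0, 0.022, 0.05, 0.01, 0, 0.02, 0.045, 0, 0, 0, 0, 0, 0, 0, 0, 0, 0],
  "jaw": -1
}}

```text
time: 18.58
position: [0.5595, 0.2522, 0.2528]
ee_rot: [-0.0, 0.109, 0.994, -0.0]
contact_force: [0.5, 0.9, -0.6]
gripper_width: 0.0855
grip_force: 0.0
```

```bash
cat > m3.py <<'E'
from h import *
from scipy.optimize import least_squares
im=optics.get_image("wrist"); g=cv2.cvtColor(im["pixels"],cv2.COLOR_RGB2GRAY).astype(np.float32)
print(ctrl.get_state()["position"].round(4),"cam",np.round(np.array(im["world_from_camera"])[:3,3],3))
xs=np.arange(.49,.62,.0005); ys=np.arange(.33,.19,-.0005)
def plane(z):
    X,Y=np.meshgrid(xs,ys); u,v=wproj(im,np.stack([X,Y,0*X+z],-1)); return cv2.remap(g,u.astype(np.float32),v.astype(np.float32),1)
np.save("g.npy",plane(.076))
A=plane(.076)
# pointer: dark centre in y for each x ; clip: bright
for x in np.arange(.528,.612,.004):
    i=int(round((x-.49)/.0005)); B=plane(.078) if x>.583 else A
    col=B[:,i]; s=(ys>.225)&(ys<.285); c=col[s]; y=ys[s]
    d=c<60; b=c>225
    print(round(x,3),"dark",[round(float(v),4) for v in ((y[d].min(),y[d].max()) if d.any() else ())],"bright",[round(float(v),4) for v in ((y[b].min(),y[b].max()) if b.any() else ())],int(np.median(c)))
E
python3 m3.py
```

```text
[0.5596 0.2517 0.2532] cam [0.494 0.266 0.377]
0.528 dark [] bright [] 154
0.532 dark [] bright [] 149
0.536 dark [0.257, 0.263] bright [] 128
0.54 dark [0.256, 0.262] bright [] 126
0.544 dark [0.2555, 0.2615] bright [] 127
0.548 dark [0.2545, 0.2605] bright [] 125
0.552 dark [0.254, 0.2595] bright [] 123
0.556 dark [0.253, 0.259] bright [] 122
0.56 dark [0.2525, 0.258] bright [] 123
0.564 dark [0.2515, 0.2575] bright [] 121
0.568 dark [0.251, 0.2565] bright [] 120
0.572 dark [0.25, 0.256] bright [] 118
0.576 dark [0.2495, 0.255] bright [] 163
0.58 dark [0.251, 0.253] bright [] 164
0.584 dark [0.2255, 0.253] bright [] 162
0.588 dark [0.2255, 0.237] bright [] 143
0.592 dark [0.2255, 0.2845] bright [0.2435, 0.252] 81
0.596 dark [0.2255, 0.2845] bright [0.2425, 0.251] 40
0.6 dark [0.2255, 0.2845] bright [0.2415, 0.2505] 41
0.604 dark [0.2255, 0.2845] bright [0.2405, 0.2495] 41
0.608 dark [0.2255, 0.2845] bright [0.244, 0.2485] 42
```

Seen from above along the clip's own radial plane, the pointer has gone about 1° (1.3 mm) past the clip. I go back to the post and nudge it back, using the scene-camera reading (now -12.0, wanted about -13.1) as the reference.

Call:
{"method": "drive_tool", "body": {
  "commands": [-0.025, 0.006, 0, 0, -0.03, 0.008, -0.01, 0, -0.03, 0.007, -0.03, 0, -0.0165, 0.0033, -0.03, 0, 0, 0, -0.02, 0],
  "jaw": 0.3
}}

```text
time: 19.25
position: [0.4567, 0.2755, 0.1622]
ee_rot: [-0.0, 0.109, 0.994, -0.0]
contact_force: [0.5, -0.1, 0.3]
gripper_width: 0.0298
grip_force: 0.0
```

Call:
{"method": "drive_tool", "body": {
  "commands": [0, 0, 0, 0, 0, 0, -0.02, 0, 0, 0, -0.02, 0, 0, 0, -0.014, 0, 0, 0, -0.005, 0]
}}

```text
time: 19.88
position: [0.4586, 0.2762, 0.1042]
ee_rot: [-0.0, 0.11, 0.994, -0.0]
contact_force: [0.3, -0.0, 0.1]
gripper_width: 0.0296
grip_force: 0.0
```

Call:
{"method": "drive_tool", "body": {
  "commands": [0, 0, 0, 0, 0, 0, 0, 0, 0, 0, 0, 0, 0, 0, 0, 0],
  "jaw": 0.6
}}

```text
time: 20.38
position: [0.4586, 0.2767, 0.1047]
ee_rot: [0.0, 0.109, 0.994, 0.0]
contact_force: [-0.5, -0.5, -0.6]
gripper_width: 0.0173
grip_force: 0.0
```

```bash
python3 m2.py scene "[.5105,.2695]"
```

```text
0 0 ptr in -12.95 mid -12.02 clip -12.76
0.003 0 ptr in -13.94 mid -12.46 clip -12.92
0 0.003 ptr in -17.91 mid -15.02 clip -14.66
```

Unmoved. I nudge towards +y in small steps.

Call:
{"method": "drive_tool", "body": {
  "commands": [0.0002, 0.001, 0, 0, 0.0002, 0.001, 0, 0, 0, 0, 0, 0, 0, 0, 0, 0]
}}

```text
time: 20.92
position: [0.4587, 0.2785, 0.1043]
ee_rot: [-0.0, 0.109, 0.994, -0.0]
contact_force: [-1.2, -2.7, 0.6]
gripper_width: 0.0171
grip_force: 1.2
```

```bash
python3 m2.py scene "[.5105,.2695]"|head -1
```

```text
0 0 ptr in -14.05 mid -13.5 clip -12.77
```

Call:
{"method": "drive_tool", "body": {
  "commands": [0, -0.001, 0, 0, 0, 0, 0.01, 0, 0, 0, 0.03, 0, 0.01, -0.003, 0.04, 0, 0.02, -0.005, 0.04, 0],
  "jaw": 0.4
}}

```text
time: 21.6
position: [0.4887, 0.2698, 0.2263]
ee_rot: [0.0, 0.109, 0.994, 0.0]
contact_force: [1.1, 0.7, 0.3]
gripper_width: 0.0259
grip_force: 0.0
```

Call:
{"method": "drive_tool", "body": {
  "commands": [0.03, -0.008, 0.02, 0, 0.03, -0.006, 0.009, 0, 0.0115, -0.0023, 0, 0, 0, 0, 0, 0, 0, 0, 0, 0],
  "jaw": -1
}}

```text
time: 22.22
position: [0.5592, 0.2535, 0.2525]
ee_rot: [-0.001, 0.109, 0.994, -0.0]
contact_force: [0.9, 0.2, -0.6]
gripper_width: 0.0854
grip_force: 0.0
```

```bash
python3 m3.py|sed -n '1p;4,18p;19,21p'; python3 m2.py scene "[.5105,.2695]"|head -1
```

```text
[0.5592 0.2536 0.2527] cam [0.494 0.267 0.377]
0.536 dark [0.256, 0.262] bright [] 127
0.54 dark [0.2555, 0.261] bright [] 127
0.544 dark [0.2545, 0.2605] bright [] 126
0.548 dark [0.2535, 0.2595] bright [] 125
0.552 dark [0.2525, 0.2585] bright [] 123
0.556 dark [0.2515, 0.2575] bright [] 122
0.56 dark [0.251, 0.257] bright [] 122
0.564 dark [0.25, 0.256] bright [] 121
0.568 dark [0.249, 0.255] bright [] 120
0.572 dark [0.248, 0.254] bright [] 116
0.576 dark [0.2475, 0.253] bright [] 162
0.58 dark [0.237, 0.2515] bright [] 164
0.584 dark [0.2255, 0.2265] bright [] 161
0.588 dark [0.2255, 0.237] bright [] 150
0.592 dark [0.2255, 0.2845] bright [0.2435, 0.2525] 79
0.596 dark [0.2255, 0.2845] bright [0.2425, 0.2515] 40
0.6 dark [0.2255, 0.2845] bright [0.242, 0.2505] 40
0.604 dark [0.2255, 0.2845] bright [0.241, 0.2495] 40
0 0 ptr in -14.33 mid -13.63 clip -12.39
```

The pointer is now about 0.7° short (about 1 mm at the tip). One finer nudge the other way, to a scene reading of about -12.85.

Call:
{"method": "drive_tool", "body": {
  "commands": [-0.025, 0.006, 0, 0, -0.03, 0.008, -0.01, 0, -0.03, 0.007, -0.03, 0, -0.0155, 0.0023, -0.03, 0, 0, 0, -0.02, 0],
  "jaw": 0.3
}}

```text
time: 22.95
position: [0.4574, 0.2768, 0.1616]
ee_rot: [-0.001, 0.108, 0.994, -0.0]
contact_force: [0.4, 0.2, 0.3]
gripper_width: 0.0296
grip_force: 0.0
```

Call:
{"method": "drive_tool", "body": {
  "commands": [0, 0, 0, 0, 0, 0, -0.02, 0, 0, 0, -0.02, 0, 0, 0, -0.014, 0, 0, 0, -0.005, 0]
}}

```text
time: 23.58
position: [0.4597, 0.2765, 0.1041]
ee_rot: [-0.0, 0.109, 0.994, -0.0]
contact_force: [0.4, 0.1, -0.8]
gripper_width: 0.0294
grip_force: 0.0
```

Call:
{"method": "drive_tool", "body": {
  "commands": [0, 0, 0, 0, 0, 0, 0, 0, 0, 0, 0, 0, 0, -0.001, 0, 0],
  "jaw": 0.6
}}

```text
time: 24.08
position: [0.46, 0.2756, 0.1047]
ee_rot: [0.0, 0.109, 0.994, 0.0]
contact_force: [-0.5, 0.0, -0.3]
gripper_width: 0.0168
grip_force: 0.0
```

```bash
python3 m2.py scene "[.5105,.2695]"|head -1;python3 m2.py scene "[.5105,.2695]"|head -1; python3 -c "
from h import *;s=ctrl.get_state();print(s['position'].round(4),s['contact_force'].round(1))"
```

```text
0 0 ptr in -14.06 mid -13.47 clip -12.76
0 0 ptr in -14.06 mid -13.49 clip -12.77
[0.4599 0.2755 0.1045] [-0.2  0.  -0.6]
```

Call:
{"method": "drive_tool", "body": {
  "commands": [0, -0.0006, 0, 0, 0, 0, 0, 0]
}}

```text
time: 24.42
position: [0.4598, 0.275, 0.1043]
ee_rot: [0.0, 0.109, 0.994, 0.0]
contact_force: [-0.0, -0.1, 0.7]
gripper_width: 0.017
grip_force: 0.2
```

```bash
python3 m2.py scene "[.5105,.2695]"|head -1
```

```text
0 0 ptr in -14.05 mid -13.48 clip -12.76
```

Call:
{"method": "drive_tool", "body": {
  "commands": [0, -0.0006, 0, 0, 0, 0, 0, 0]
}}

```text
time: 24.72
position: [0.4598, 0.2746, 0.1044]
ee_rot: [-0.0, 0.109, 0.994, 0.0]
contact_force: [0.8, 2.9, -0.8]
gripper_width: 0.0171
grip_force: 1.2
```

```bash
python3 m2.py scene "[.5105,.2695]"|head -1
```

```text
0 0 ptr in -14.08 mid -13.1 clip -12.76
```

Call:
{"method": "drive_tool", "body": {
  "commands": [0, -0.0003, 0, 0, 0, 0, 0, 0]
}}

```text
time: 25.02
position: [0.4597, 0.2742, 0.1043]
ee_rot: [-0.0, 0.109, 0.994, 0.0]
contact_force: [-1.2, 2.9, 0.7]
gripper_width: 0.017
grip_force: 1.3
```

```bash
python3 m2.py scene "[.5105,.2695]"|head -1
```

```text
0 0 ptr in -13.54 mid -12.56 clip -12.77
```

Call:
{"method": "drive_tool", "body": {
  "commands": [0, 0.001, 0, 0, 0, 0, 0.01, 0, 0, 0, 0.03, 0, 0.01, -0.002, 0.04, 0, 0.02, -0.004, 0.04, 0],
  "jaw": 0.4
}}

```text
time: 25.7
position: [0.4897, 0.2689, 0.2262]
ee_rot: [0.0, 0.109, 0.994, -0.0]
contact_force: [0.4, -0.1, -0.2]
gripper_width: 0.0256
grip_force: 0.0
```

Call:
{"method": "drive_tool", "body": {
  "commands": [0.03, -0.008, 0.02, 0, 0.03, -0.006, 0.009, 0, 0.0105, -0.002, 0, 0, 0, 0, 0, 0, 0, 0, 0, 0],
  "jaw": -1
}}

```text
time: 26.32
position: [0.5592, 0.2532, 0.2525]
ee_rot: [-0.001, 0.109, 0.994, -0.0]
contact_force: [-0.3, -0.5, 0.1]
gripper_width: 0.0853
grip_force: 0.0
```

```bash
python3 m3.py|sed -n '1p;4,13p;18,21p'; python3 m2.py scene "[.5105,.2695]"|head -1; python3 - <<'E'
from h import *
im=optics.get_image("scene")
for t in("cover","fly_cup","card_tray"):
    for r in optics.silhouettes(im,t)[:2]:
        if r["p"]>.4: print(t,round(r["p"],2),np.round(r["extent"]))
print([np.round(proj(im,p)) for p in((.5,.013,.003),(.5,.013,.073),(.4965,-.207,.02),(.4965,-.207,.072))])
E
```

```text
[0.5592 0.2533 0.2526] cam [0.494 0.267 0.377]
0.536 dark [0.2565, 0.2625] bright [] 127
0.54 dark [0.2555, 0.2615] bright [] 126
0.544 dark [0.255, 0.261] bright [] 126
0.548 dark [0.254, 0.26] bright [] 124
0.552 dark [0.2535, 0.259] bright [] 123
0.556 dark [0.2525, 0.2585] bright [] 122
0.56 dark [0.2515, 0.2575] bright [] 122
0.564 dark [0.251, 0.257] bright [] 120
0.568 dark [0.25, 0.256] bright [] 119
0.572 dark [0.2255, 0.255] bright [] 119
0.592 dark [0.2255, 0.2845] bright [0.2435, 0.252] 79
0.596 dark [0.2255, 0.2845] bright [0.2425, 0.251] 40
0.6 dark [0.2255, 0.2845] bright [0.2415, 0.2505] 40
0.604 dark [0.2255, 0.2845] bright [0.241, 0.2495] 41
0 0 ptr in -13.96 mid -12.67 clip -12.38
cover 0.86 [315. 255.  20.  29.]
cover 0.66 [442. 340.  34.  48.]
fly_cup 0.56 [280. 208.  23.  24.]
card_tray 0.57 [294. 263.  60.  36.]
[array([325., 278.]), array([325., 261.]), array([291., 223.]), array([291., 210.])]
```

The pointer line extrapolates to y=0.249 at the tip and the clip to 0.2487, so they are aligned. The cover is in the tray, the cup is on the pad, and the hand is clear.

```bash
python3 -c "
from bench import ctrl
print(ctrl.hand_in())"
```

```text
the job is handed in; nothing more can be done
None
```

I set the cover mouth down in the white tray, left the fly cup flat on the pad, turned the pointer to within about 1 mm of the clip by camera measurement, and handed the job in at about 27 s with the hand clear.

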